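# Seat an enclosure in the assembly fixture and clamp it by feel

### The job

Push the cream enclosure gently along the fixture until it is fully home against the red end stop. Then turn the black clamp knob clockwise until you feel its pad touch the lid, add a quarter of a turn from there (no more than that: the lid cracks if it is clamped much harder) and let go. Leave the other things on the bench where they are.

Things in the scene. Friction and masses are not known exactly. Their poses are not given: they have to be found in the camera images.
- fixture: aluminium bed 215 x 150 x 12 mm fixed to the bench, x = -135 to +80 mm. Origin on the bench under the centre of the enclosure's home place; x runs along the rails to the red end stop (pushing direction), z up. Side rails 16 mm tall above the bed, x = -110 to +60 mm, 89 mm apart (2.5 mm play each side of the enclosure). Stop: face at x = +60 mm, 26 mm tall above the bed
- enclosure_mid (a point): centre (half-way up) of the loose cream enclosure with blue lid, 120 long (x, along the rails) x 84 wide x 45 mm tall, 0.3 to 0.6 kg, standing on the bed between the rails, drawn out 25 to 45 mm to fixture -x. Home: this centre at fixture x = 0, z = 34.5 mm; lid top 57 mm above the bench
- clamp: grey bridge over the rear of the fixture, fixed to it, same axes; origin on the bench, 34 mm from the fixture's towards the stop. 36 (x) x 150 (y) mm, underside 74, top 92 mm above the bench. Below it hangs an orange pad, driven down 24 mm per knob turn; its gap to the lid (2 to 8.5 mm) differs each time, not given. Spring behind the pad: moment steps up about 0.08 N m at touch, then 0.05 per rad
- knob_grip (a point): centre of the black clamp knob on its upright axis, 122 mm above the bench. Square block 36 x 36 mm with vertical sides, 34 mm tall (102 to 136 mm above the bench), on a 22 mm neck; white mark on top towards its own -x. The point's x and y axes are square to the knob's sides. The knob keeps its height as it turns
- knob (a joint): angle of the clamp knob, rad: grows clockwise seen from above (tightening, pad down); at 0 the knob's axes are parallel to the fixture's; starts between 0 and 0.6. It drags with about 0.22 N m when nothing is touched and stays where it is left, even when tight
- screwdriver: screwdriver lying on the mat beside the fixture, leave alone
- screw_tray: small blue tray of brass standoffs, 100 x 75 x 25 mm, beside the fixture, leave alone
- spool: grey plastic spool, 54 mm diameter, 40 mm tall, beside the fixture, leave alone
Mind the look-alikes: they are no part of the job. What is shaped like the part that bears enclosure_mid but green is not meant.

How it is judged:
By the outcome, as a careful person would: the job done as asked, in the order asked, and still so for the second after the job is handed in, with the robot touching nothing.
It also fails if it takes over 72 s, if anything falls off the work surface, if the arm or the gripper's body presses on something with over 40 N, if the wrist force passes 120 N, or if a joint passes its speed limit or range.

### The arm

A 7-joint arm with a two-finger parallel gripper is mounted at the origin on the work surface. World frame = base frame: x ahead of the robot, y to its left, z up, the work surface at z = 0. Lengths are in m, angles in rad, forces in N, time in s.
With the tool pointing down it reaches from about 0.4 to 0.85 m from the base axis. Payload 4.5 kg.
Tool frame: the origin (TCP) lies on the centre line of the jaws, within the pads' length; the fingertips stand 11 mm ahead of it and the grasp point (between the pads) lies 8 mm behind it; z points along the fingers, x is the direction in which the jaws open and shut, and the axes are right-handed (so a half turn about z gives the same grasp; the last joint's range is limited). The gripper opens to 88 mm and grips with 3 to 60 N. Pads are 18 mm wide; open, the fingers measure 123 mm over their backs; the gripper's body (75 mm by 187 mm) begins 45 mm behind the grasp point.
Start: joints at [1.339, 0.689, -0.195, 1.565, 0.157, 0.902, -0.215], TCP at [0.164, -0.603, 0.25] pointing down, gripper open.
Joint ranges: [-3.01, 3.01], [-0.46, 2.08], [-1.47, 1.51], [0.13, 2.56], [-1, 4.14], [0.04, 2.09], [-2.66, 2.66]. Speed limits (rad/s): [2.57, 2.57, 3.14, 3.14, 3.14, 3.14, 3.14].

### API

Orientations are given as a unit quaternion [x, y, z, w].
In Python, from plant import r, vision, order, nets gives the robot as it stands.
- The arm moves only by the tool send_rows, never from a script. Its argument "series" is a list of rows, each an object with "delta_pos": the shift along the tool's x, y, z in cm, a list of three; "turn": the turn about the tool's z in degrees; "jaw": the closure, from 0 (fully open) to 1 (shut). In form: [{"delta_pos": [x, y, z], "turn": turn, "jaw": jaw}, ...]. A call has 1 to 8 rows; each row is the pose to reach, as a shift and turn from the pose commanded when the call began, along the tool's axes at that moment; what a row does not reach only later rows make up. A row lasts 1/12 s, in which the tool goes at most 41.7 mm and 7.16 degrees, less where a joint would pass 70% of its speed; a pose out of reach is approached as far as the arm can. A call with a gripper value outside its range is refused whole. The fingers move at their own pace and stop on an object; "force" is the grip in N (left out, the last holds). Time passes only in rows, so rows that repeat a pose let the fingers close. It gives the time, the measured TCP pose, the force and the opening at its end, in the units of the state.
- r.get_state(): the state, without advancing time (a new reading comes with each control period).
- vision.snapshot(name): name is "scene" or "top" or "wrist"; returns the picture (480x640x3 uint8, blue, green, red); there is no depth.
- vision.camera_params(name): a dict with "intrinsics" (3x3 intrinsics, pixels), "D" ([k1, k2, p1, p2, k3] as OpenCV has them; the pictures are not rectified), "extrinsics" (4x4, takes a point from world to camera coordinates). Camera axes: x right, y down, z forward; pixel columns grow to the right and rows downward; lengths in m; the calibration is good to about 2 mm. A picture is of the moment at which its call begins: read the wrist's pose just before it. camera_params takes no time and is no camera call; for the wrist camera it gives the pose at the moment of the call.
- order.finish_job(): hands the job in, once; it reports no verdict.
Trained networks look in the newest picture that a camera, given by its name, has taken for a name from the list of things; names that differ only in an ending like _2 or _b are one class to them, and where a whole thing is asked for, a point or a joint stands for the part that bears it (a point fixed in the world has none). Each returns a list of dicts, best first, with "score" (0 to 1); they miss things now and then, are a little off and sometimes report something else, mostly with a low value. They report only what shows in the picture. A call takes as long as a camera call. They do not tell look-alikes from the thing itself.
- nets.boxes_of(camera, label): "location" ([row, column] as shares, 0 to 1, of the picture: columns of its width, rows of its height, amid what is visible of it).
- nets.trace(camera, label): "region" (480x640 bool, what is visible of it) and "location" ([row, column] as shares, 0 to 1, of the picture: columns of its width, rows of its height, amid what is visible of it).
The state is a dict: "clock": time; "q": joint angles; "qd": joint speeds; "joint_torque": joint torques, N m; "tool_pos": TCP position; "eef_rot": TCP orientation; "contact_force": force on the tool from outside, world axes, zero at the start; "moment": the same for the moment, N m; "opening": opening from 0.0 (shut) to 1.0 (fully open).
Only numpy, scipy, OpenCV 4.12 (cv2) and the standard library are available. Lean on these libraries where they do the work, as an engineer would, in place of code of your own. Each camera call takes 0.05 s, during which the arm holds its last target.

## Working session

There is one attempt and no reset: what is moved stays moved. The work goes in short steps, Python scripts to look and compute and a tool call to move; the robot and the scene stay as the last step left them, time stands still between calls to the robot, and variables do not carry over. Pictures are saved under pics/ and viewed, and the job is handed in when it is done.

Besides the shell and the picture viewer there is one more tool, called after "Emit:" as name([rows], argument=value, ...), one row to a line, values as JSON. send_rows: Moves the arm, as the interface text tells. Its arguments: {"type":"object","properties":{"series":{"type":"array"},"force":{"type":"number"}},"required":["series"]}

```bash
mkdir -p pics; ls; python3 - <<'E'
from plant import r, vision, order, nets
import cv2,numpy as np
print(r.get_state())
for n in ["scene","top"]:
    im=vision.snapshot(n); cv2.imwrite(f"pics/{n}0.png",im)
    p=vision.camera_params(n); print(n,p)
    for l in ["enclosure_mid","fixture","clamp","knob_grip"]:
        try:
            for d in nets.boxes_of(n,l): print(l,d['score'],[d['location'][1]*640,d['location'][0]*480])
        except Exception as e: print(l,e)
E
```

```text
pics
{'clock': 0.0, 'q': array([ 1.33878186,  0.68997559, -0.19450642,  1.56634855,  0.1573234 ,
        0.90247224, -0.21506611]), 'qd': array([-1.22126444e-03, -1.02504723e-03, -6.37660224e-04,  2.74027377e-05,
        1.25642231e-04,  1.28843639e-03, -7.22547621e-04]), 'joint_torque': array([-1.43264624e-04, -5.27556252e+01, -1.26681212e+00, -1.53427380e+01,
       -5.25506702e-02,  6.72349430e-03,  1.72995879e-04]), 'tool_pos': array([ 0.16397048, -0.60247894,  0.24891385]), 'eef_rot': array([ 7.94612242e-01, -6.07116600e-01, -7.62750077e-04, -4.87321272e-04]), 'contact_force': array([ 0.25759469,  0.55027668, -1.01216449]), 'moment': array([ 0.01179627,  0.00558474, -0.00284382]), 'opening': 1.0010458761814411}
scene {'intrinsics': array([[524.48650738,   0.        , 313.44104204],
       [  0.        , 524.48650738, 229.87939834],
       [  0.        ,   0.        ,   1.        ]]), 'D': array([-0.03952015,  0.        ,  0.        ,  0.        ,  0.        ]), 'extrinsics': array([[ 0.84856544,  0.52873248, -0.0194593 , -0.48536576],
       [ 0.30579722, -0.52012532, -0.7974695
[... 577 characters left out ...]
,   0.        ,   1.        ]]), 'D': array([-0.15192716,  0.        ,  0.        ,  0.        ,  0.        ]), 'extrinsics': array([[ 8.79203722e-02, -9.96127502e-01, -8.50528135e-05,
        -8.71266911e-03],
       [-9.75872095e-01, -8.61154544e-02, -2.00643420e-01,
         5.95494467e-01],
       [ 1.99859105e-01,  1.77236449e-02, -9.79664336e-01,
         1.02763899e+00],
       [ 0.00000000e+00,  0.00000000e+00,  0.00000000e+00,
         1.00000000e+00]])}
enclosure_mid 0.72 [209.216, 367.296]
enclosure_mid 0.68 [325.696, 152.78400000000002]
fixture 0.64 [323.904, 271.584]
clamp 0.66 [316.416, 231.024]
clamp 0.42 [317.18399999999997, 229.67999999999998]
knob_grip 0.73 [316.8, 227.904]
```

View pics/scene0.png

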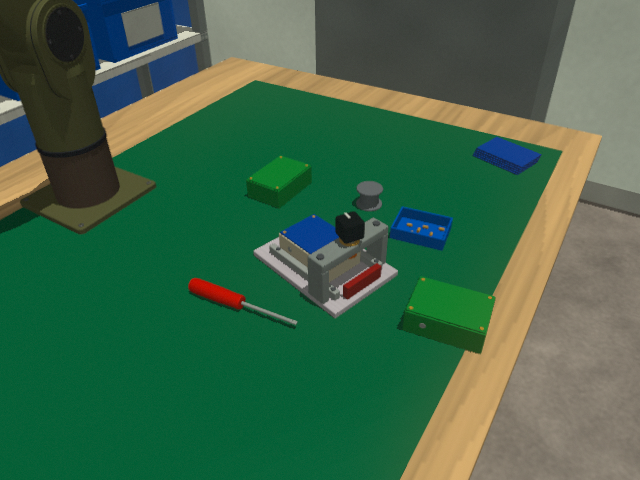

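View pics/top0.png

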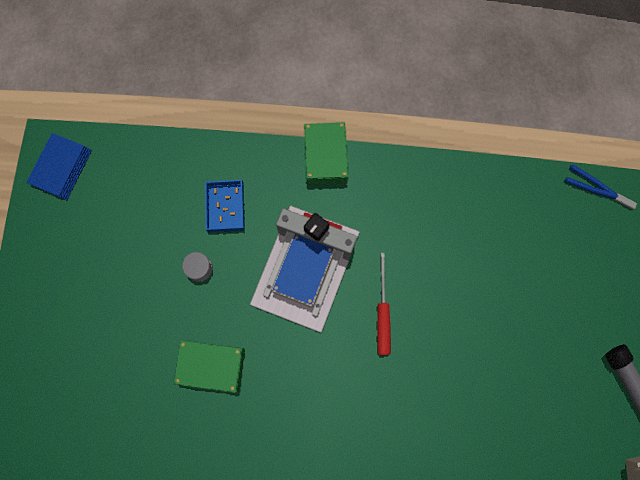

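The cream enclosure with the blue lid is at scene (310,242) / top (305,270), between the rails. The look-alikes are the green boxes at scene (281,180) and (447,317), top (209,367) and (326,153). Next I confirm that with an enlarged crop.

```bash
python3 - <<'E'
import cv2
im=cv2.imread("pics/top0.png"); cv2.imwrite("pics/topc.png",cv2.resize(im[195:345,235:375],None,fx=4,fy=4,interpolation=cv2.INTER_CUBIC))
im=cv2.imread("pics/scene0.png"); cv2.imwrite("pics/scenec.png",cv2.resize(im[195:325,240:405],None,fx=4.5,fy=4.5,interpolation=cv2.INTER_CUBIC))
E
```

```text
(no output)
```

View pics/topc.png

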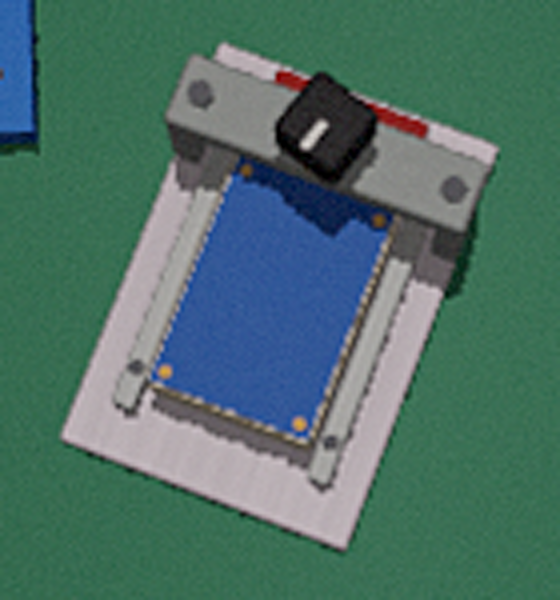

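View pics/scenec.png

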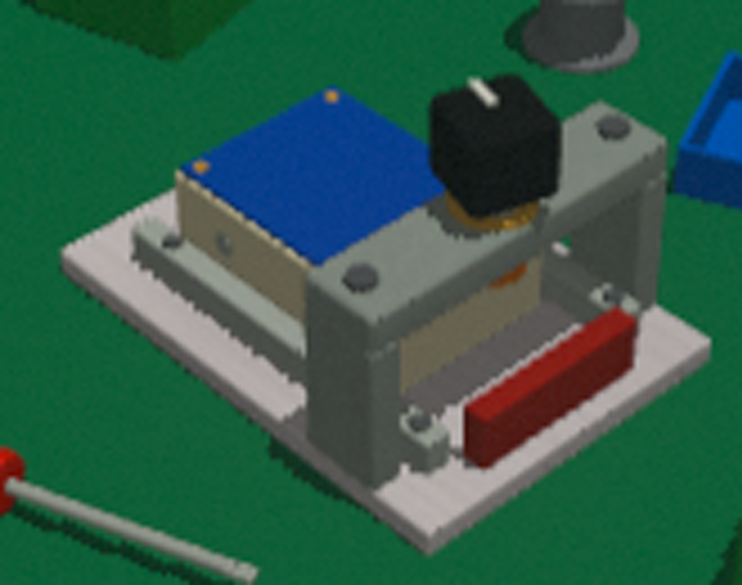

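```bash
cat > h.py <<'E'
import cv2,numpy as np,pickle
from plant import vision
from scipy.optimize import least_squares
P={n:vision.camera_params(n) for n in("top","scene")}
def proj(n,X,p=None):
    p=p or P[n]; E=p["extrinsics"]
    return cv2.projectPoints(np.asarray(X,float).reshape(-1,3),cv2.Rodrigues(E[:3,:3])[0],E[:3,3],p["intrinsics"],np.asarray(p["D"]))[0].reshape(-1,2)
def fx(v,X):
    X=np.asarray(X,float).reshape(-1,3)/1000;c,s=np.cos(v[2]),np.sin(v[2])
    return np.c_[v[0]+c*X[:,0]-s*X[:,1],v[1]+s*X[:,0]+c*X[:,1],X[:,2]]
E
python3 - <<'E'
from h import *
T=[((-135,75,12),(62,438)),((-135,-75,12),(347,549)),((80,75,12),(222,44)),((16,75,92),(168,118)),((52,75,92),(192,56)),((52,-75,92),(497,157)),((16,-75,92),(465,230))]
S=[((-135,-75,12),(62,252)),((80,-75,12),(430,540)),((80,75,12),(710,345)),((16,-75,92),(305,275)),((52,-75,92),(375,325)),((52,75,92),(665,145)),((16,75,92),(600,100))]
tp=np.array([b for a,b in T])/4+[235,195]-.4; sp=np.array([b for a,b in S])/4.5+[240,195]-.4
f=lambda v:np.r_[(proj("top",fx(v,[a for a,b in T]))-tp).ravel(),(proj("scene",fx(v,[a for a,b in S]))-sp).ravel()]
o=least_squares(f,[0.6,0,-.3],loss='soft_l1');v=o.x;print(v);print(f(v).reshape(-1,2).round(1).tolist())
# enclosure: offset, dy, yaw from lid corners z57
L=[((-60,42),(153,385)),((-60,-42),(312,442))]
for (a,b) in L:
    px=np.array(b)/4+[235,195]-.4
    g=least_squares(lambda u:(proj("top",fx(v,[[u[0],u[1],57]]))-px).ravel(),[-90,a[1]]);print(a,g.x)
# knob corners on top z136
K=[(320,73),(376,112),(340,180-8),(277,132)]
w=[]
for b in K:
    px=np.array(b)/4+[235,195]-.4
    g=least_squares(lambda u:(proj("top",fx(v,[[u[0],u[1],136]]))-px).ravel(),[34,0]);w.append(g.x);print(g.x)
np.save("v.npy",v)
print("knob",fx(v,[[34,0,122]]))
for n in("top","scene"):
    im=cv2.imread(f"pics/{n}0.png");im=cv2.resize(im,None,fx=1,fy=1)
    s=4;u0=(235,195) if n=="top" else (240,195)
    c=cv2.resize(im[195:345,u0[0]:u0[0]+170],None,fx=s,fy=s,interpolation=cv2.INTER_CUBIC)
    for q,z in(((-135,80,-75,75),12),((16,52,-75,75),92)):
        pp=proj(n,fx(v,[[q[0],q[2],z],[q[1],q[2],z],[q[1],q[3],z],[q[0],q[3],z]]))
        cv2.polylines(c,[((pp-u0+.4)*s).astype(int)],True,(0,255,255))
    for t,col in((0,(0,0,255)),(.3,(255,0,255)),(.6,(0,255,0))):
        a=-t; R=np.array([[np.cos(a),-np.sin(a)],[np.sin(a),np.cos(a)]])
        k=np.array([[18,18],[-18,18],[-18,-18],[18,-18]])@R.T+[34,0]
        pp=proj(n,fx(v,np.c_[k,[136]*4]));cv2.polylines(c,[((pp-u0+.4)*s).astype(int)],True,col)
    cv2.imwrite(f"pics/{n}_fit.png",c)
E
```

```text
[ 0.57979437  0.05448504 -0.27522992]
[[0.4, -0.4], [1.0, -0.5], [0.4, -1.4], [-0.6, -0.3], [0.5, -2.3], [-0.5, 0.3], [0.9, -0.1], [-1.6, -0.1], [-0.2, -0.7], [0.6, -1.5], [-1.1, -0.3], [-0.7, -0.3], [1.4, -1.6], [-0.4, -0.8]]
(-60, 42) [-99.4808659   38.23157347]
(-60, -42) [-97.89292844 -41.12677572]
[50.62139128 11.10230787]
[ 42.73721307 -18.57381844]
[ 11.51404058 -13.27612748]
[18.55970874 19.3228076 ]
knob [[0.61251471 0.04524493 0.122     ]]
```

View pics/top_fit.png

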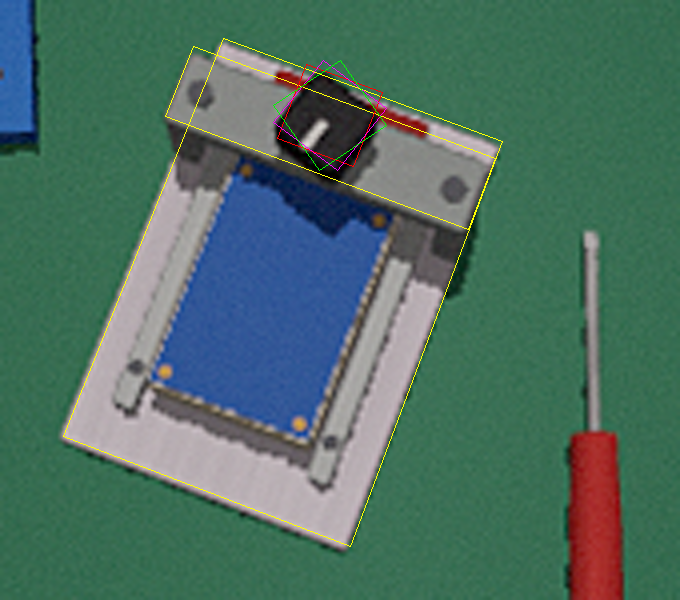

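View pics/scene_fit.png

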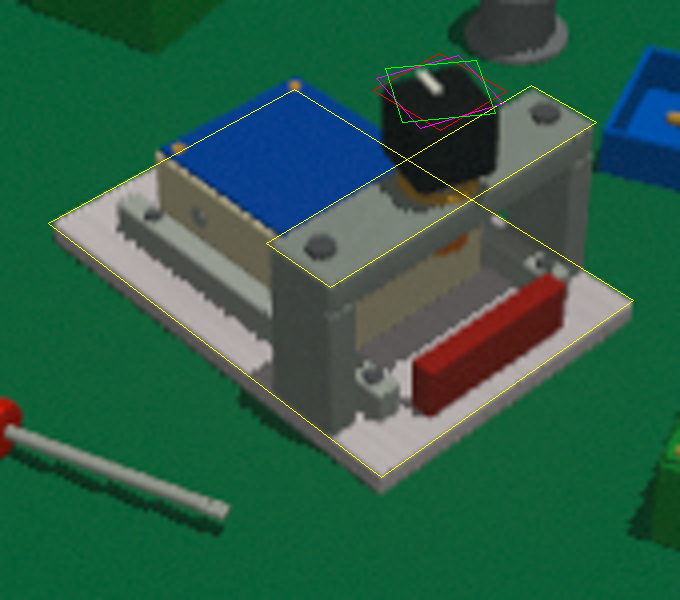

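```bash
cat >> h.py <<'E'
def axes(q):
    from scipy.spatial.transform import Rotation as R
    return R.from_quat(q).as_matrix()
def delta(st,X,th=None):
    M=axes(st['eef_rot']); d=M.T@(np.asarray(X)-st['tool_pos'])*100
    t=np.arctan2(M[1,0],M[0,0]); turn=0 if th is None else np.degrees((t-th+np.pi)%(2*np.pi)-np.pi)
    return d.round(2).tolist(),round(turn,1)
E
python3 - <<'E'
from h import *
from plant import r
st=r.get_state();v=np.load("v.npy")
print(delta(st,[.42,-.33,.25],-1.845))
print(delta(st,[.50,-.1,.25],-1.845))
X=fx(v,[[-132,0,250]])[0];print(X,delta(st,X,-1.845))
E
```

```text
([-19.62, -31.85, -0.03], np.float64(30.9))
([-39.71, -45.62, -0.03], np.float64(30.9))
[0.45276249 0.09035845 0.25      ] ([-59.32, -46.06, -0.03], np.float64(30.9))
```

Emit:
send_rows([
  {"delta_pos": [-2.2,-3.5,0],"turn": 5,"jaw": 0.3},
  {"delta_pos": [-4.4,-7,0],"turn": 10,"jaw": 0.66},
  {"delta_pos": [-6.6,-10.5,0],"turn": 15,"jaw": 0.66},
  {"delta_pos": [-8.8,-14,0],"turn": 20,"jaw": 0.66},
  {"delta_pos": [-11,-17.5,0],"turn": 25,"jaw": 0.66},
  {"delta_pos": [-13.2,-21,0],"turn": 30.9,"jaw": 0.66},
  {"delta_pos": [-15.4,-24.5,0],"turn": 30.9,"jaw": 0.66},
  {"delta_pos": [-17.6,-28,0],"turn": 30.9,"jaw": 0.66},
])

```text
clock: 1.17
tool_pos: [0.3894, -0.3581, 0.25]
eef_rot: [-0.604, 0.797, -0.0, -0.0]
contact_force: [0.8, 0.3, -0.2]
opening: 0.416
```

```bash
python3 - <<'E'
from h import *
from plant import r
st=r.get_state();v=np.load("v.npy")
print(st)
print(delta(st,[.48,-.1,.25],-1.845))
X=fx(v,[[-132,0,250]])[0];print(X,delta(st,X,-1.845))
E
```

```text
{'clock': 1.1667, 'q': array([ 0.65826324,  0.5600824 , -0.0032353 ,  1.86105136,  0.0029579 ,
        0.71978673, -1.19125579]), 'qd': array([-0.97544533, -0.01764759,  0.05624084,  0.03786843, -0.0476976 ,
       -0.03776091, -0.86680506]), 'joint_torque': array([ 5.10496840e+00, -4.55444491e+01,  9.94085893e-01, -1.21978247e+01,
        3.39890146e-03,  1.30875777e-01,  8.41674004e-01]), 'tool_pos': array([ 0.38938508, -0.35807493,  0.24999833]), 'eef_rot': array([-6.04006524e-01,  7.96979291e-01, -3.56844435e-04, -2.22995194e-05]), 'contact_force': array([ 0.78910697,  0.33674657, -0.16046379]), 'moment': array([ 0.06000699, -0.01180167, -0.01197809]), 'opening': 0.4161756752743471}
([-27.3, -1.75, -0.01], np.float64(0.0))
[0.45276249 0.09035845 0.25      ] ([-44.89, 6.02, -0.02], np.float64(0.0))
```

Emit:
send_rows([
  {"delta_pos": [-4,-0.3,0],"turn": 0,"jaw": 0.66},
  {"delta_pos": [-8,-0.6,0],"turn": 0,"jaw": 0.66},
  {"delta_pos": [-12,-0.6,0],"turn": 0,"jaw": 0.66},
  {"delta_pos": [-16,0,0],"turn": 0,"jaw": 0.66},
  {"delta_pos": [-20,0.6,0],"turn": 0,"jaw": 0.66},
  {"delta_pos": [-24,1.4,0],"turn": 0,"jaw": 0.66},
  {"delta_pos": [-28,2.2,0],"turn": 0,"jaw": 0.66},
  {"delta_pos": [-31.5,3,0],"turn": 0,"jaw": 0.66},
])

```text
clock: 1.83
tool_pos: [0.4446, -0.0455, 0.25]
eef_rot: [-0.605, 0.796, -0.0, 0.001]
contact_force: [0.9, -1.2, -0.2]
opening: 0.337
```

Emit:
send_rows([
  {"delta_pos": [-4,0.9,0],"turn": 0,"jaw": 0.66},
  {"delta_pos": [-8,1.8,0],"turn": 0,"jaw": 0.66},
  {"delta_pos": [-11,2.5,0],"turn": 0,"jaw": 0.66},
  {"delta_pos": [-12.7,3,0],"turn": 0,"jaw": 0.66},
  {"delta_pos": [-12.7,3,0],"turn": 0,"jaw": 0.66},
  {"delta_pos": [-12.7,3,0],"turn": 0,"jaw": 0.66},
])

```text
clock: 2.33
tool_pos: [0.4497, 0.0829, 0.2498]
eef_rot: [-0.605, 0.796, -0.0, 0.0]
contact_force: [-0.6, -0.7, 0.9]
opening: 0.34
```

```bash
python3 - <<'E'
from h import *
from plant import r
st=r.get_state();v=np.load("v.npy")
print(st)
p=vision.camera_params("wrist");im=vision.snapshot("wrist");cv2.imwrite("pics/w1.png",im);pickle.dump(p,open("w1.pkl","wb"))
X=fx(v,[[-132,0,250]])[0];print(X,delta(st,X,-1.845))
for q,z in(((-135,80,-75,75),12),((16,52,-75,75),92)):
    pp=proj("w",fx(v,[[q[0],q[2],z],[q[1],q[2],z],[q[1],q[3],z],[q[0],q[3],z]]),p);print(pp.round())
    cv2.polylines(im,[pp.astype(int)],True,(0,255,255))
cv2.imwrite("pics/w1f.png",im)
E
```

```text
{'clock': 2.3333, 'q': array([-0.32448085,  0.47682465,  0.06182305,  2.05997318, -0.04963196,
        0.60586313, -2.07042646]), 'qd': array([ 0.04464823, -0.0037602 ,  0.03423439,  0.01443926,  0.00552907,
        0.00359027,  0.00292099]), 'joint_torque': array([ -1.78393554, -37.94142365,   0.54077217, -11.67948067,
        -0.10106439,  -0.12540608,  -0.05790652]), 'tool_pos': array([0.44974305, 0.08287081, 0.24979053]), 'eef_rot': array([-6.05148374e-01,  7.96112694e-01, -1.01624579e-04,  1.14221510e-04]), 'contact_force': array([-0.644393  , -0.7013146 ,  0.87887141]), 'moment': array([ 0.00920203,  0.00615436, -0.00609332]), 'opening': 0.34035461934819367}
[0.45276249 0.09035845 0.25      ] ([-0.8, -0.09, -0.02], np.float64(0.2))
[[400. 207.]
 [415. -74.]
 [216. -75.]
 [230. 206.]]
[[435. -12.]
 [439. -79.]
 [185. -81.]
 [190. -13.]]
```

View pics/w1f.png

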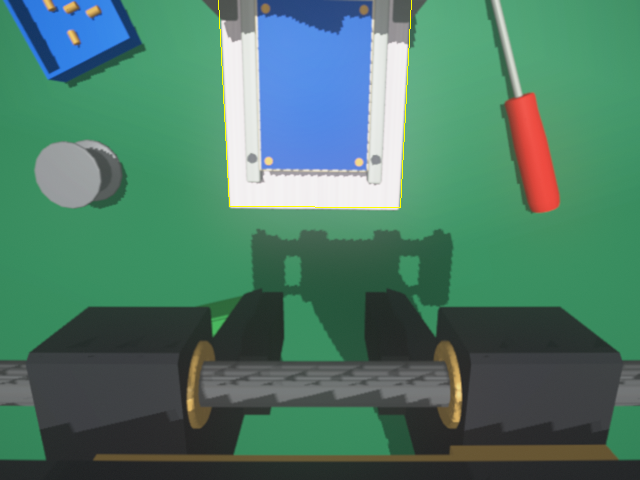

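```bash
python3 - <<'E'
from h import *
from plant import r
st=r.get_state();v=np.load("v.npy")
p=pickle.load(open("w1.pkl","rb"))
def inv(P_,px,z): return least_squares(lambda u:(proj("w",fx(v,[[u[0],u[1],z]]),P_)-px).ravel(),[-90,0]).x.round(1)
for b,z in (((209,367),45),((178,345),45),((242,350),45),((240,391),45),((175,385),45),((198,267),40)): print("top",b,inv(P["top"],b,z))
for b,z in(((259,171),57),((367,172),57),((254,183),28),((376,183),28)): print("w",b,inv(p,b,z))
for x,z in((-128,100),(-128,33)):
  X=fx(v,[[x,0,z]])[0];print(X,delta(st,X,np.pi/2+v[2]-np.pi))
E
```

```text
top (209, 367) [-275.    98.9]
top (178, 345) [-258.8  169.5]
top (242, 350) [-223.    52.8]
top (240, 391) [-294.7   28.1]
top (175, 385) [-329.7  146.1]
top (198, 267) [-107.1  192.9]
w (259, 171) [-99.3  41.5]
w (367, 172) [-99.6 -40.3]
w (254, 183) [-112.3   50.3]
w (376, 183) [-111.7  -50.9]
[0.45661194 0.08927138 0.1       ] ([-0.96, -0.45, 14.98], np.float64(0.1))
[0.45661194 0.08927138 0.033     ] ([-0.96, -0.45, 21.68], np.float64(0.1))
```

Emit:
send_rows([
  {"delta_pos": [-0.9,-0.4,4],"turn": 0,"jaw": 0.66},
  {"delta_pos": [-0.9,-0.4,8],"turn": 0,"jaw": 0.66},
  {"delta_pos": [-0.9,-0.4,12],"turn": 0,"jaw": 0.66},
  {"delta_pos": [-0.9,-0.4,15],"turn": 0,"jaw": 0.66},
  {"delta_pos": [-0.9,-0.4,18],"turn": 0,"jaw": 0.66},
  {"delta_pos": [-0.9,-0.4,20],"turn": 0,"jaw": 0.66},
  {"delta_pos": [-0.9,-0.4,21.6],"turn": 0,"jaw": 0.66},
  {"delta_pos": [-0.9,-0.4,21.6],"turn": 0,"jaw": 0.66},
])

```text
clock: 3.05
tool_pos: [0.455, 0.0872, 0.0313]
eef_rot: [-0.603, 0.798, 0.0, -0.002]
contact_force: [-0.5, 0.2, -0.5]
opening: 0.342
```

```bash
cat >> h.py <<'E'
def look(tag,fit=True):
    from plant import r
    v=np.load("v.npy");st=r.get_state()
    M=axes(st['eef_rot']);d=np.asarray(st['tool_pos'])[:2]-v[:2];c,s=np.cos(v[2]),np.sin(v[2])
    print("clk",st['clock'],"fixXYZmm",(1000*np.array([c*d[0]+s*d[1],-s*d[0]+c*d[1],st['tool_pos'][2]])).round(1),"th",round(np.arctan2(M[1,0],M[0,0]),4),"F",st['contact_force'].round(2),"M",st['moment'].round(3),"op",round(st['opening']*88,1),"q7",st['q'][6].round(3))
E
python3 - <<'E'
from h import *
look("")
im=vision.snapshot("scene");cv2.imwrite("pics/s2.png",cv2.resize(im[110:340,180:460],None,fx=2.5,fy=2.5))
E
```

```text
clk 3.05 fixXYZmm [-128.9   -2.5   31.3] th -1.8474 F [-0.47  0.18 -0.5 ] M [0.036 0.086 0.025] op 30.1 q7 -2.067
```

View pics/s2.png

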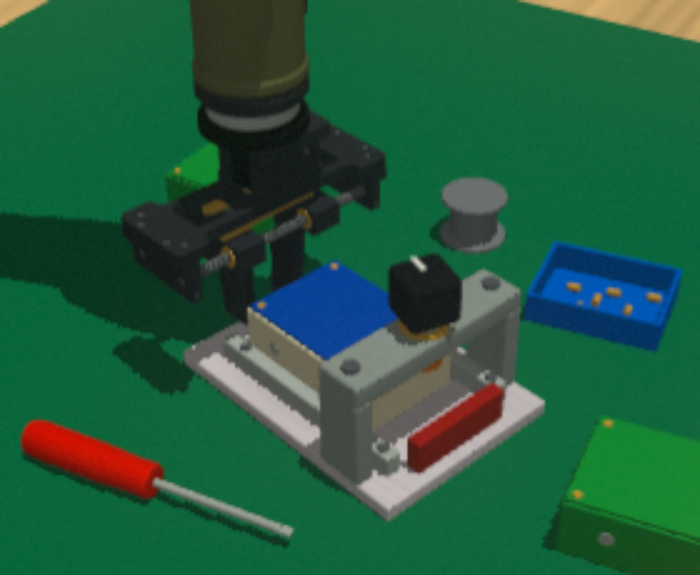

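Emit:
send_rows([
  {"delta_pos": [-0.2,-0.4,0],"turn": 0,"jaw": 0.66},
  {"delta_pos": [-0.2,-0.8,0],"turn": 0,"jaw": 0.66},
  {"delta_pos": [-0.2,-1.1,0],"turn": 0,"jaw": 0.66},
  {"delta_pos": [-0.2,-1.4,0],"turn": 0,"jaw": 0.66},
  {"delta_pos": [-0.2,-1.6,0],"turn": 0,"jaw": 0.66},
  {"delta_pos": [-0.2,-1.8,0],"turn": 0,"jaw": 0.66},
  {"delta_pos": [-0.2,-2.0,0],"turn": 0,"jaw": 0.66},
  {"delta_pos": [-0.2,-2.2,0],"turn": 0,"jaw": 0.66},
])

```text
clock: 3.77
tool_pos: [0.4754, 0.0857, 0.0338]
eef_rot: [-0.604, 0.797, 0.001, -0.002]
contact_force: [-6.0, 1.4, 5.4]
opening: 0.343
```

```bash
python3 - <<'E'
from h import *
look("")
E
```

```text
clk 3.7667 fixXYZmm [-109.     1.7   33.8] th -1.8436 F [-5.97  1.35  5.37] M [0.316 1.001 0.012] op 30.1 q7 -2.057
```

Emit:
send_rows([
  {"delta_pos": [0,-0.2,0],"turn": 0,"jaw": 0.66},
  {"delta_pos": [0,-0.4,0],"turn": 0,"jaw": 0.66},
  {"delta_pos": [0,-0.6,0],"turn": 0,"jaw": 0.66},
  {"delta_pos": [0,-0.8,0],"turn": 0,"jaw": 0.66},
  {"delta_pos": [0,-1.0,0],"turn": 0,"jaw": 0.66},
  {"delta_pos": [0,-1.2,0],"turn": 0,"jaw": 0.66},
  {"delta_pos": [0,-1.4,0],"turn": 0,"jaw": 0.66},
  {"delta_pos": [0,-1.6,0],"turn": 0,"jaw": 0.66},
])

```text
clock: 4.43
tool_pos: [0.4902, 0.0816, 0.0337]
eef_rot: [-0.605, 0.796, 0.002, -0.002]
contact_force: [-6.1, 2.2, 5.8]
opening: 0.341
```

```bash
python3 - <<'E'
from h import *
look("")
E
```

```text
clk 4.4333 fixXYZmm [-93.6   1.8  33.7] th -1.8429 F [-6.07  2.2   5.84] M [ 0.309  1.081 -0.04 ] op 30.0 q7 -2.047
```

Emit:
send_rows([
  {"delta_pos": [0,-0.2,0],"turn": 0,"jaw": 0.66},
  {"delta_pos": [0,-0.4,0],"turn": 0,"jaw": 0.66},
  {"delta_pos": [0,-0.6,0],"turn": 0,"jaw": 0.66},
  {"delta_pos": [0,-0.8,0],"turn": 0,"jaw": 0.66},
  {"delta_pos": [0,-1.0,0],"turn": 0,"jaw": 0.66},
  {"delta_pos": [0,-1.2,0],"turn": 0,"jaw": 0.66},
  {"delta_pos": [0,-1.4,0],"turn": 0,"jaw": 0.66},
])

```text
clock: 5.02
tool_pos: [0.5037, 0.0779, 0.0336]
eef_rot: [-0.605, 0.797, 0.002, -0.002]
contact_force: [-5.4, 2.0, 6.9]
opening: 0.344
```

```bash
python3 - <<'E'
from h import *
look("")
im=vision.snapshot("scene");cv2.imwrite("pics/s3.png",cv2.resize(im[160:330,220:420],None,fx=3.5,fy=3.5,interpolation=cv2.INTER_CUBIC))
E
```

```text
clk 5.0167 fixXYZmm [-79.6   1.8  33.6] th -1.843 F [-5.37  1.97  6.88] M [ 0.351  1.093 -0.054] op 30.3 q7 -2.04
```

View pics/s3.png

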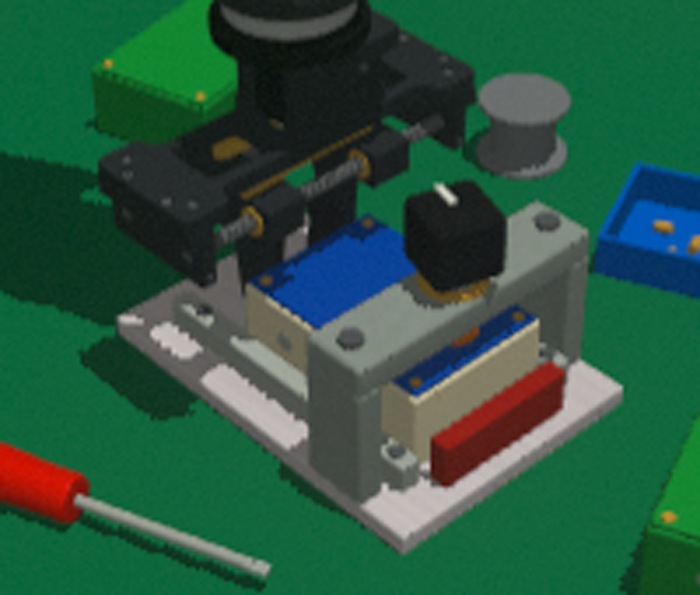

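Emit:
send_rows([
  {"delta_pos": [0,-0.1,0],"turn": 0,"jaw": 0.66},
  {"delta_pos": [0,-0.2,0],"turn": 0,"jaw": 0.66},
  {"delta_pos": [0,-0.3,0],"turn": 0,"jaw": 0.66},
  {"delta_pos": [0,-0.4,0],"turn": 0,"jaw": 0.66},
  {"delta_pos": [0,-0.5,0],"turn": 0,"jaw": 0.66},
])

```text
clock: 5.48
tool_pos: [0.5091, 0.0765, 0.0336]
eef_rot: [-0.605, 0.797, 0.001, -0.002]
contact_force: [-6.3, 2.0, 5.3]
opening: 0.336
```

```bash
python3 - <<'E'
from h import *
look("")
E
```

```text
clk 5.4833 fixXYZmm [-74.    1.9  33.6] th -1.8433 F [-6.29  1.97  5.34] M [ 3.090e-01  1.011e+00 -1.000e-03] op 29.5 q7 -2.037
```

Emit:
send_rows([
  {"delta_pos": [0,-0.1,0],"turn": 0,"jaw": 0.66},
  {"delta_pos": [0,-0.2,0],"turn": 0,"jaw": 0.66},
])

```text
clock: 5.65
tool_pos: [0.5103, 0.0761, 0.0336]
eef_rot: [-0.605, 0.797, 0.002, -0.002]
contact_force: [-8.8, 1.4, 6.8]
opening: 0.339
```

Emit:
send_rows([
  {"delta_pos": [0,-0.1,0],"turn": 0,"jaw": 0.66},
])

```text
clock: 5.73
tool_pos: [0.5103, 0.0761, 0.0336]
eef_rot: [-0.605, 0.796, 0.002, -0.003]
contact_force: [-10.6, 3.2, 8.9]
opening: 0.339
```

Emit:
send_rows([
  {"delta_pos": [0,-0.1,0],"turn": 0,"jaw": 0.66},
  {"delta_pos": [0,-0.2,0],"turn": 0,"jaw": 0.66},
  {"delta_pos": [0,-0.2,0],"turn": 0,"jaw": 0.66},
])

```text
clock: 5.98
tool_pos: [0.5103, 0.0761, 0.0336]
eef_rot: [-0.605, 0.796, 0.004, -0.004]
contact_force: [-10.9, 4.2, 10.4]
opening: 0.338
```

```bash
python3 - <<'E'
from h import *
look("")
im=vision.snapshot("scene");cv2.imwrite("pics/s4.png",cv2.resize(im[220:320,300:410],None,fx=6,fy=6,interpolation=cv2.INTER_CUBIC))
E
```

```text
clk 5.9833 fixXYZmm [-72.8   1.9  33.6] th -1.8421 F [-10.85   4.17  10.35] M [ 0.688  2.126 -0.119] op 29.8 q7 -2.034
```

View pics/s4.png

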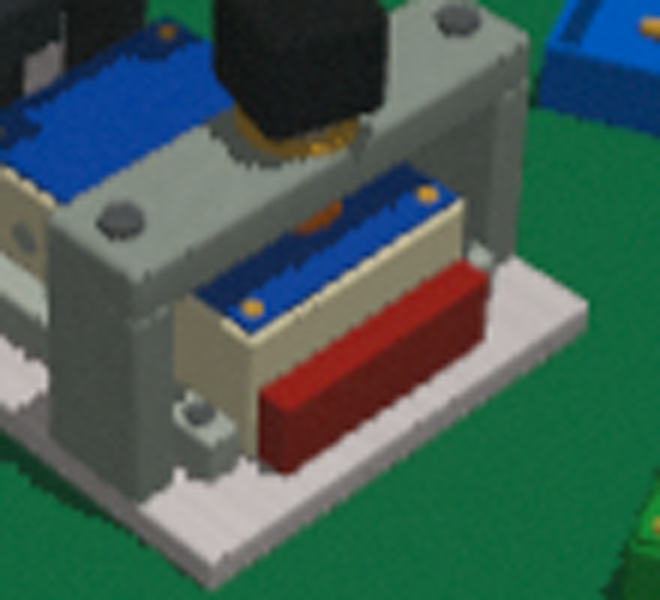

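Enclosure is flush against the stop, with no visible gap, and the force rises without any motion. Backing off, then up.

Emit:
send_rows([
  {"delta_pos": [0,1.0,0],"turn": 0,"jaw": 0.66},
  {"delta_pos": [0,2.5,0],"turn": 0,"jaw": 0.66},
  {"delta_pos": [0,4.0,0],"turn": 0,"jaw": 0.5},
  {"delta_pos": [0,4.0,-4],"turn": 0,"jaw": 0.3},
  {"delta_pos": [0,4.0,-8],"turn": 0,"jaw": 0},
  {"delta_pos": [0,4.0,-12],"turn": 0,"jaw": 0},
  {"delta_pos": [0,4.0,-16],"turn": 0,"jaw": 0},
  {"delta_pos": [0,4.0,-20],"turn": 0,"jaw": 0},
])

```text
clock: 6.7
tool_pos: [0.4782, 0.0854, 0.2358]
eef_rot: [-0.604, 0.797, -0.001, 0.001]
contact_force: [1.1, 0.1, -0.5]
opening: 0.771
```

```bash
python3 - <<'E'
from h import *
from plant import r
look("")
im=vision.snapshot("top");cv2.imwrite("pics/t5.png",cv2.resize(im[195:345,235:375],None,fx=4,fy=4,interpolation=cv2.INTER_CUBIC))
p=vision.camera_params("wrist");im=vision.snapshot("wrist");cv2.imwrite("pics/w5.png",im)
E
```

```text
clk 6.7 fixXYZmm [-106.2    2.1  235.8] th -1.8446 F [ 1.06  0.1  -0.46] M [ 0.078 -0.123  0.035] op 67.8 q7 -2.065
```

View pics/t5.png

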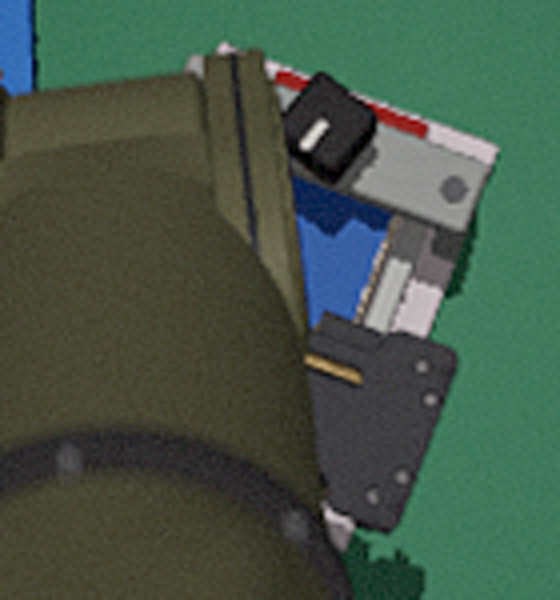

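View pics/w5.png

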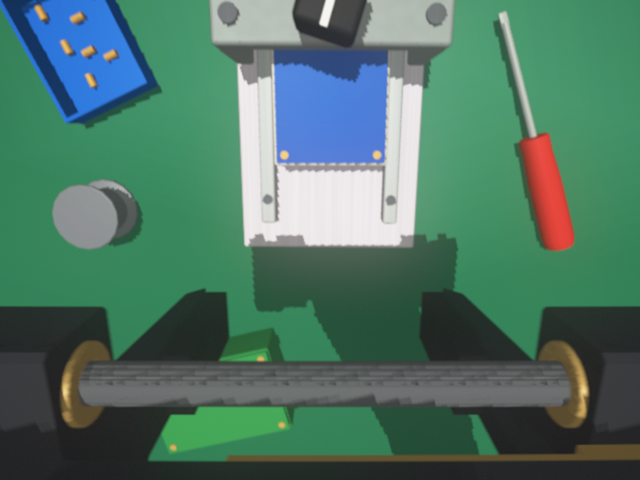

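```bash
python3 - <<'E'
from h import *
from plant import r
st=r.get_state();v=np.load("v.npy");p=vision.camera_params("wrist")
def inv(P_,px,z): return least_squares(lambda u:(proj("w",fx(v,[[u[0],u[1],z]]),P_)-px).ravel(),[-90,0]).x.round(1)
for b,z in(((245,246),12),((413,247),12),((276,164),57),((386,164),57),((211,45),92),((453,44),92)): print(b,inv(p,b,z))
X=fx(v,[[-45,0,270]])[0];print(delta(st,X,1.04))
E
```

```text
(245, 246) [-135.    74.7]
(413, 247) [-135.3  -72.5]
(276, 164) [-60.5  40.4]
(386, 164) [-60.3 -40. ]
(211, 45) [13.9 74.4]
(453, 44) [ 14.7 -73.3]
([0.37, -5.8, -2.99], np.float64(-165.3))
```

Emit:
send_rows([
  {"delta_pos": [0.3,-3,-1],"turn": 0,"jaw": 0},
  {"delta_pos": [0.3,-6,-2],"turn": 0,"jaw": 0},
  {"delta_pos": [0.3,-7,-3],"turn": 0,"jaw": 0},
  {"delta_pos": [0.3,-7,-3],"turn": 0,"jaw": 0},
  {"delta_pos": [0.3,-7,-3],"turn": 0,"jaw": 0},
])

```text
clock: 7.22
tool_pos: [0.5442, 0.0636, 0.263]
eef_rot: [-0.604, 0.797, 0.0, -0.0]
contact_force: [-0.2, -0.4, 0.7]
opening: 0.998
```

```bash
python3 - <<'E'
from h import *
look("")
p=vision.camera_params("wrist");im=vision.snapshot("wrist");cv2.imwrite("pics/w6.png",im);pickle.dump(p,open("w6.pkl","wb"))
v=np.load("v.npy")
pp=proj("w",fx(v,[[34,0,136]]),p)[0];print(pp)
x0,y0=max(0,int(pp[0])-70),max(0,int(pp[1])-60);print(x0,y0)
cv2.imwrite("pics/w6c.png",cv2.resize(im[y0:y0+120,x0:x0+140],None,fx=5,fy=5,interpolation=cv2.INTER_CUBIC))
E
```

```text
clk 7.2167 fixXYZmm [-36.7  -0.8 263. ] th -1.845 F [-0.22 -0.45  0.75] M [0.087 0.075 0.043] op 87.8 q7 -2.001
[323.1749355  119.25825087]
253 59
```

View pics/w6c.png

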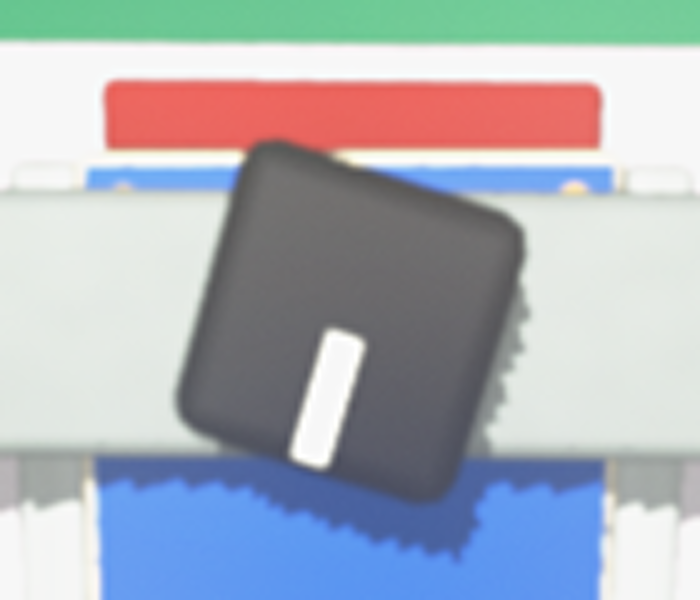

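```bash
python3 - <<'E'
from h import *
from plant import r
v=np.load("v.npy");p=pickle.load(open("w6.pkl","rb"));st=r.get_state()
w=[]
for b in((247,137),(528,222),(447,507),(172,418)):
    px=np.array(b)/5+[253,59]-.4
    w.append(least_squares(lambda u:(proj("w",fx(v,[[u[0],u[1],136]]),p)-px).ravel(),[34,0]).x)
w=np.array(w);print(w.round(1),w.mean(0))
a=[]
for i in range(4):
    d=w[(i+1)%4]-w[i];print(np.hypot(*d));a.append((np.degrees(np.arctan2(d[1],d[0]))%90))
print(a,90-np.mean(a))
for c in((34,0),w.mean(0)):
    X=fx(v,[[c[0],c[1],200]])[0];th=v[2]-np.radians(90-np.mean(a))+np.pi/2
    print(X,th,delta(st,X,th),delta(st,X,th-np.pi))
E
```

```text
[[ 52.4  12.2]
 [ 43.2 -20.3]
 [ 10.4 -11.4]
 [ 20.8  21.5]] [31.71368317  0.50244928]
33.86637147926746
33.9321884981462
34.44266426284859
32.946712619845265
[np.float64(74.11664880970412), np.float64(74.63860592343602), np.float64(72.47779967326711), np.float64(73.67650888282303)] 16.27260917769243
[0.61251471 0.04524493 0.2       ] 1.0115557964530684 ([-0.07, -7.21, 6.24], np.float64(-163.6)) ([-0.07, -7.21, 6.24], np.float64(16.4))
[0.61045099 0.04634981 0.2       ] 1.0115557964530684 ([-0.12, -6.98, 6.24], np.float64(-163.6)) ([-0.12, -6.98, 6.24], np.float64(16.4))
```

Emit:
send_rows([
  {"delta_pos": [-0.1,-2,0],"turn": -7,"jaw": 0},
  {"delta_pos": [-0.1,-4,0],"turn": -14,"jaw": 0},
  {"delta_pos": [-0.1,-6,0],"turn": -21,"jaw": 0},
  {"delta_pos": [-0.1,-7.1,0],"turn": -28,"jaw": 0},
  {"delta_pos": [-0.1,-7.1,0],"turn": -35,"jaw": 0},
  {"delta_pos": [-0.1,-7.1,0],"turn": -42,"jaw": 0},
  {"delta_pos": [-0.1,-7.1,0],"turn": -49,"jaw": 0},
  {"delta_pos": [-0.1,-7.1,0],"turn": -56,"jaw": 0},
])

```text
clock: 7.93
tool_pos: [0.6111, 0.0465, 0.2623]
eef_rot: [0.909, -0.416, -0.002, 0.001]
contact_force: [0.9, -0.9, -0.6]
opening: 1.001
```

Emit:
send_rows([
  {"delta_pos": [0,0,0],"turn": -7,"jaw": 0},
  {"delta_pos": [0,0,0],"turn": -14,"jaw": 0},
  {"delta_pos": [0,0,0],"turn": -21,"jaw": 0},
  {"delta_pos": [0,0,0],"turn": -28,"jaw": 0},
  {"delta_pos": [0,0,0],"turn": -35,"jaw": 0},
  {"delta_pos": [0,0,0],"turn": -42,"jaw": 0},
  {"delta_pos": [0,0,0],"turn": -49,"jaw": 0},
  {"delta_pos": [0,0,0],"turn": -56,"jaw": 0},
])

```text
clock: 8.6
tool_pos: [0.6111, 0.0465, 0.2624]
eef_rot: [0.998, 0.059, -0.002, -0.0]
contact_force: [0.0, -1.3, -0.6]
opening: 1.001
```

Emit:
send_rows([
  {"delta_pos": [0,0,0],"turn": -7,"jaw": 0},
  {"delta_pos": [0,0,0],"turn": -14,"jaw": 0},
  {"delta_pos": [0,0,0],"turn": -21,"jaw": 0},
  {"delta_pos": [0,0,0],"turn": -28,"jaw": 0},
  {"delta_pos": [0,0,0],"turn": -35,"jaw": 0},
  {"delta_pos": [0,0,0],"turn": -42,"jaw": 0},
  {"delta_pos": [0,0,0],"turn": -49,"jaw": 0},
  {"delta_pos": [0,0,0],"turn": -51.6,"jaw": 0},
])

```text
clock: 9.27
tool_pos: [0.6111, 0.0464, 0.2623]
eef_rot: [0.873, 0.488, -0.001, -0.001]
contact_force: [-0.5, 0.0, 0.2]
opening: 1.0
```

```bash
python3 - <<'E'
from h import *
from plant import r
look("")
st=r.get_state();print(st['q'].round(3))
for z in(.18,.116):print(delta(st,[.611,.046,z],1.0115))
E
```

```text
clk 9.2667 fixXYZmm [ 32.4   0.7 262.3] th 1.0193 F [-0.47  0.    0.16] M [-0.009 -0.188 -0.012] op 88.0 q7 0.365
[ 0.252  0.747 -0.754  1.57   0.563  1.056  0.365]
([-0.02, 0.03, 8.23], np.float64(0.4))
([-0.01, 0.04, 14.63], np.float64(0.4))
```

Emit:
send_rows([
  {"delta_pos": [0,0,4],"turn": 0.4,"jaw": 0},
  {"delta_pos": [0,0,8],"turn": 0.4,"jaw": 0},
  {"delta_pos": [0,0,10.5],"turn": 0.4,"jaw": 0},
  {"delta_pos": [0,0,13],"turn": 0.4,"jaw": 0},
  {"delta_pos": [0,0,14.6],"turn": 0.4,"jaw": 0},
  {"delta_pos": [0,0,14.6],"turn": 0.4,"jaw": 0},
  {"delta_pos": [0,0,14.6],"turn": 0.4,"jaw": 0.2},
  {"delta_pos": [0,0,14.6],"turn": 0.4,"jaw": 0.35},
])

```text
clock: 9.93
tool_pos: [0.6128, 0.0466, 0.1185]
eef_rot: [0.876, 0.482, 0.0, -0.0]
contact_force: [-1.1, -0.2, -0.4]
opening: 0.874
```

```bash
python3 - <<'E'
from h import *
look("")
im=vision.snapshot("scene");cv2.imwrite("pics/s7.png",cv2.resize(im[120:320,240:440],None,fx=3,fy=3,interpolation=cv2.INTER_CUBIC))
im=vision.snapshot("wrist");cv2.imwrite("pics/w7.png",im)
E
```

```text
clk 9.9333 fixXYZmm [ 34.    1.4 118.5] th 1.0053 F [-1.06 -0.19 -0.36] M [ 0.086 -0.134 -0.012] op 76.9 q7 0.215
```

View pics/s7.png

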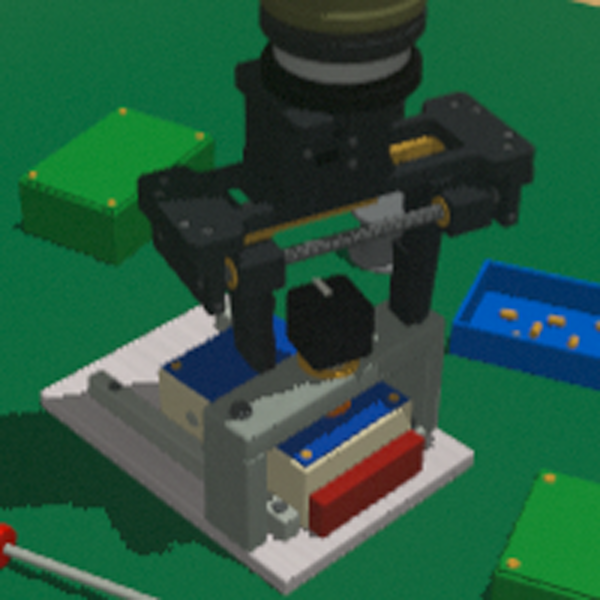

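View pics/w7.png

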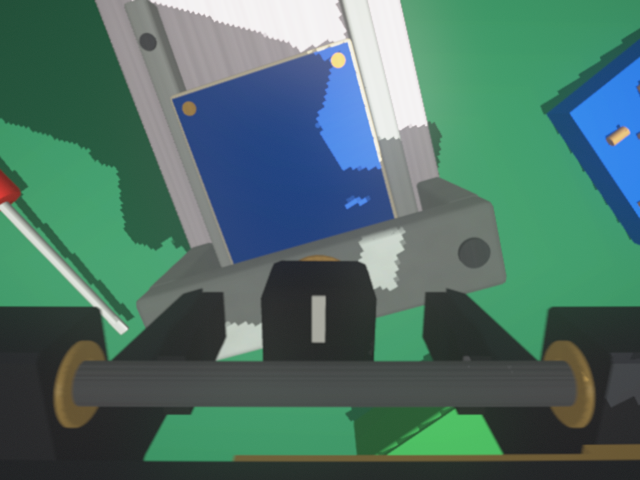

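Emit:
send_rows([
  {"delta_pos": [0,0,0],"turn": 0,"jaw": 0.5},
  {"delta_pos": [0,0,0],"turn": 0,"jaw": 0.6},
  {"delta_pos": [0,0,0],"turn": 0,"jaw": 0.8},
  {"delta_pos": [0,0,0],"turn": 0,"jaw": 0.8},
  {"delta_pos": [0,0,0],"turn": 0,"jaw": 0.8},
  {"delta_pos": [0,0,0],"turn": 0,"jaw": 0.8},
], force=30)

```text
clock: 10.53
tool_pos: [0.6126, 0.0448, 0.1179]
eef_rot: [0.877, 0.481, -0.001, 0.0]
contact_force: [-1.1, -1.7, 3.7]
opening: 0.404
```

```bash
python3 - <<'E'
from h import *
look("")
E
```

```text
clk 10.5333 fixXYZmm [ 34.2  -0.4 117.9] th 1.0034 F [-1.07 -1.68  3.73] M [-0.385  0.253 -0.044] op 35.5 q7 0.215
```

Emit:
send_rows([
  {"delta_pos": [0,0,0],"turn": 3,"jaw": 0.8},
  {"delta_pos": [0,0,0],"turn": 6,"jaw": 0.8},
  {"delta_pos": [0,0,0],"turn": 9,"jaw": 0.8},
])

```text
clock: 10.78
tool_pos: [0.6124, 0.0445, 0.1179]
eef_rot: [0.912, 0.41, -0.001, 0.001]
contact_force: [-2.9, -3.3, 4.3]
opening: 0.403
```

```bash
python3 -c "
from h import *
look('')"
```

```text
clk 10.7833 fixXYZmm [ 34.1  -0.7 117.9] th 0.8448 F [-2.93 -3.32  4.28] M [-0.504  0.339  0.176] op 35.5 q7 0.086
```

Emit:
send_rows([
  {"delta_pos": [0,0,0],"turn": 3,"jaw": 0.8},
  {"delta_pos": [0,0,0],"turn": 6,"jaw": 0.8},
])

```text
clock: 10.95
tool_pos: [0.6122, 0.0444, 0.1178]
eef_rot: [0.932, 0.362, -0.001, 0.001]
contact_force: [-3.6, -2.8, 4.0]
opening: 0.406
```

```bash
python3 -c "
from h import *
look('')"
```

```text
clk 10.95 fixXYZmm [ 34.   -0.9 117.8] th 0.74 F [-3.58 -2.8   4.  ] M [-0.579  0.401  0.225] op 35.7 q7 0.002
```

Emit:
send_rows([
  {"delta_pos": [0,0,0],"turn": 3,"jaw": 0.8},
  {"delta_pos": [0,0,0],"turn": 6,"jaw": 0.8},
])

```text
clock: 11.12
tool_pos: [0.6121, 0.0443, 0.1179]
eef_rot: [0.95, 0.312, -0.001, 0.001]
contact_force: [-3.7, -3.9, 4.8]
opening: 0.406
```

```bash
python3 -c "
from h import *
look('')"
```

```text
clk 11.1167 fixXYZmm [ 33.9  -1.  117.9] th 0.6353 F [-3.71 -3.85  4.82] M [-0.632  0.499  0.184] op 35.8 q7 -0.081
```

Emit:
send_rows([
  {"delta_pos": [0,0,0],"turn": 4,"jaw": 0.8},
])

```text
clock: 11.2
tool_pos: [0.612, 0.0442, 0.1179]
eef_rot: [0.96, 0.279, -0.001, 0.001]
contact_force: [-2.9, -3.6, 5.7]
opening: 0.408
```

```bash
python3 -c "
from h import *
look('')"
```

```text
clk 11.2 fixXYZmm [ 33.8  -1.2 117.9] th 0.5653 F [-2.88 -3.56  5.67] M [-0.699  0.604  0.268] op 35.9 q7 -0.136
```

Emit:
send_rows([
  {"delta_pos": [0,0,0],"turn": 4,"jaw": 0.8},
])

```text
clock: 11.28
tool_pos: [0.6118, 0.0441, 0.1179]
eef_rot: [0.97, 0.245, -0.001, 0.001]
contact_force: [-3.3, -3.7, 6.0]
opening: 0.41
```

```bash
python3 -c "
from h import *
look('')"
```

```text
clk 11.2833 fixXYZmm [ 33.7  -1.3 117.9] th 0.4947 F [-3.35 -3.74  6.04] M [-0.674  0.595  0.246] op 36.0 q7 -0.191
```

Emit:
send_rows([
  {"delta_pos": [0,0,0],"turn": 4,"jaw": 0.8},
])

```text
clock: 11.37
tool_pos: [0.6117, 0.044, 0.1179]
eef_rot: [0.978, 0.211, -0.002, 0.001]
contact_force: [-4.6, -3.1, 6.6]
opening: 0.406
```

```bash
python3 -c "
from h import *
look('')"
```

```text
clk 11.3667 fixXYZmm [ 33.5  -1.4 117.9] th 0.4249 F [-4.6  -3.08  6.56] M [-0.7    0.721  0.243] op 35.7 q7 -0.245
```

Emit:
send_rows([
  {"delta_pos": [0,0,0],"turn": 4,"jaw": 0.8},
])

```text
clock: 11.45
tool_pos: [0.6116, 0.044, 0.1179]
eef_rot: [0.984, 0.177, -0.002, 0.001]
contact_force: [-3.9, -3.0, 6.9]
opening: 0.404
```

```bash
python3 -c "
from h import *
look('')"
```

```text
clk 11.45 fixXYZmm [ 33.5  -1.4 117.9] th 0.3551 F [-3.9  -3.01  6.88] M [-0.674  0.788  0.204] op 35.5 q7 -0.299
```

Emit:
send_rows([
  {"delta_pos": [0,0,0],"turn": 4,"jaw": 0.8},
])

```text
clock: 11.53
tool_pos: [0.6114, 0.044, 0.1178]
eef_rot: [0.99, 0.142, -0.002, 0.001]
contact_force: [-5.0, -4.2, 7.0]
opening: 0.403
```

```bash
python3 -c "
from h import *
look('')"
```

```text
clk 11.5333 fixXYZmm [ 33.3  -1.5 117.8] th 0.2853 F [-4.97 -4.19  6.96] M [-0.707  0.764  0.232] op 35.5 q7 -0.353
```

Emit:
send_rows([
  {"delta_pos": [-0.1,0.18,-0.1],"turn": 4,"jaw": 0.8},
])

```text
clock: 11.62
tool_pos: [0.6113, 0.0438, 0.118]
eef_rot: [0.994, 0.108, -0.001, -0.0]
contact_force: [0.5, 2.7, -11.4]
opening: 0.406
```

```bash
python3 -c "
from h import *
look('')"
```

```text
clk 11.6167 fixXYZmm [ 33.2  -1.7 118. ] th 0.2166 F [  0.53   2.67 -11.41] M [ 0.684 -0.3    0.235] op 35.7 q7 -0.403
```

Emit:
send_rows([
  {"delta_pos": [0,0,0],"turn": 4,"jaw": 0.8},
])

```text
clock: 11.7
tool_pos: [0.6112, 0.0438, 0.118]
eef_rot: [0.997, 0.073, -0.001, -0.0]
contact_force: [-2.2, -0.3, -2.4]
opening: 0.409
```

```bash
python3 -c "
from h import *
look('')"
```

```text
clk 11.7 fixXYZmm [ 33.1  -1.8 118. ] th 0.1467 F [-2.19 -0.29 -2.4 ] M [-0.051  0.247  0.157] op 36.0 q7 -0.455
```

Emit:
send_rows([
  {"delta_pos": [0,0,0],"turn": 4,"jaw": 0.8},
])

```text
clock: 11.78
tool_pos: [0.611, 0.0437, 0.1179]
eef_rot: [0.999, 0.038, -0.002, 0.0]
contact_force: [-1.9, 0.1, -1.9]
opening: 0.403
```

```bash
python3 -c "
from h import *
look('')"
```

```text
clk 11.7833 fixXYZmm [ 32.9  -1.9 117.9] th 0.077 F [-1.91  0.14 -1.9 ] M [-0.039  0.321  0.188] op 35.5 q7 -0.508
```

Emit:
send_rows([
  {"delta_pos": [0,0,0],"turn": 4,"jaw": 0.8},
])

```text
clock: 11.87
tool_pos: [0.6109, 0.0438, 0.1179]
eef_rot: [1.0, 0.004, -0.002, 0.0]
contact_force: [-2.6, -0.7, -1.2]
opening: 0.405
```

```bash
python3 -c "
from h import *
look('')"
```

```text
clk 11.8667 fixXYZmm [ 32.8  -1.8 117.9] th 0.0073 F [-2.6  -0.71 -1.23] M [-0.052  0.493  0.205] op 35.6 q7 -0.56
```

Emit:
send_rows([
  {"delta_pos": [0,0,0],"turn": 4,"jaw": 0.8},
])

```text
clock: 11.95
tool_pos: [0.6107, 0.0438, 0.1179]
eef_rot: [1.0, -0.031, -0.002, 0.0]
contact_force: [-3.1, 0.4, -0.9]
opening: 0.409
```

```bash
python3 -c "
from h import *
look('')"
```

```text
clk 11.95 fixXYZmm [ 32.6  -1.9 117.9] th -0.0625 F [-3.12  0.44 -0.85] M [-0.055  0.466  0.232] op 36.0 q7 -0.611
```

Emit:
send_rows([
  {"delta_pos": [0,0,0],"turn": 4,"jaw": 0.8},
])

```text
clock: 12.03
tool_pos: [0.6106, 0.0438, 0.1179]
eef_rot: [0.998, -0.066, -0.002, 0.0]
contact_force: [-4.3, -0.9, -0.9]
opening: 0.408
```

```bash
python3 -c "
from h import *
look('')"
```

```text
clk 12.0333 fixXYZmm [ 32.5  -1.9 117.9] th -0.1322 F [-4.35 -0.91 -0.93] M [-0.083  0.581  0.236] op 35.9 q7 -0.663
```

Emit:
send_rows([
  {"delta_pos": [0,0,0],"turn": 4,"jaw": 0.8},
])

```text
clock: 12.12
tool_pos: [0.6104, 0.0438, 0.1179]
eef_rot: [0.995, -0.101, -0.002, 0.0]
contact_force: [-4.1, -0.7, -0.1]
opening: 0.403
```

```bash
python3 -c "
from h import *
look('')"
```

```text
clk 12.1167 fixXYZmm [ 32.4  -1.9 117.9] th -0.2021 F [-4.1  -0.69 -0.12] M [-0.05   0.672  0.195] op 35.5 q7 -0.713
```

Emit:
send_rows([
  {"delta_pos": [0,0,0],"turn": 4,"jaw": 0.8},
])

```text
clock: 12.2
tool_pos: [0.6103, 0.0438, 0.1179]
eef_rot: [0.991, -0.135, -0.002, 0.001]
contact_force: [-4.0, -0.5, -1.1]
opening: 0.405
```

```bash
python3 -c "
from h import *
look('')"
```

```text
clk 12.2 fixXYZmm [ 32.2  -1.9 117.9] th -0.2718 F [-4.04 -0.5  -1.05] M [-0.041  0.673  0.221] op 35.6 q7 -0.764
```

Emit:
send_rows([
  {"delta_pos": [0,0,0],"turn": 4,"jaw": 0.8},
])

```text
clock: 12.28
tool_pos: [0.6102, 0.0439, 0.1179]
eef_rot: [0.985, -0.17, -0.002, 0.001]
contact_force: [-4.6, -0.5, 0.5]
opening: 0.409
```

```bash
python3 -c "
from h import *
look('')"
```

```text
clk 12.2833 fixXYZmm [ 32.1  -2.  117.9] th -0.3416 F [-4.61 -0.45  0.51] M [-0.024  0.711  0.244] op 36.0 q7 -0.814
```

Emit:
send_rows([
  {"delta_pos": [0,0,0],"turn": 4,"jaw": 0.8},
])

```text
clock: 12.37
tool_pos: [0.61, 0.0439, 0.1179]
eef_rot: [0.979, -0.204, -0.002, 0.001]
contact_force: [-4.7, -0.7, 0.2]
opening: 0.408
```

```bash
python3 -c "
from h import *
look('')"
```

```text
clk 12.3667 fixXYZmm [ 32.   -1.9 117.9] th -0.4113 F [-4.73 -0.71  0.15] M [0.038 0.703 0.256] op 35.9 q7 -0.864
```

Emit:
send_rows([
  {"delta_pos": [-0.12,0.05,0],"turn": 4,"jaw": 0.8},
])

```text
clock: 12.45
tool_pos: [0.6098, 0.044, 0.118]
eef_rot: [0.971, -0.238, -0.001, 0.0]
contact_force: [0.6, -0.1, -4.2]
opening: 0.401
```

```bash
python3 -c "
from h import *
look('')"
```

```text
clk 12.45 fixXYZmm [ 31.8  -2.  118. ] th -0.4813 F [ 0.61 -0.13 -4.23] M [-0.029 -0.085  0.21 ] op 35.3 q7 -0.915
```

Emit:
send_rows([
  {"delta_pos": [0,0,0],"turn": 4,"jaw": 0.8},
])

```text
clock: 12.53
tool_pos: [0.6097, 0.0441, 0.1179]
eef_rot: [0.962, -0.272, -0.001, 0.0]
contact_force: [-2.3, 0.6, -3.4]
opening: 0.406
```

```bash
python3 -c "
from h import *
look('')"
```

```text
clk 12.5333 fixXYZmm [ 31.6  -1.9 117.9] th -0.551 F [-2.27  0.57 -3.45] M [-0.014  0.376  0.231] op 35.8 q7 -0.965
```

Emit:
send_rows([
  {"delta_pos": [0,0,0],"turn": 4,"jaw": 0.8},
])

```text
clock: 12.62
tool_pos: [0.6096, 0.0441, 0.1179]
eef_rot: [0.952, -0.305, -0.002, 0.0]
contact_force: [-2.4, 1.5, -2.1]
opening: 0.405
```

```bash
python3 -c "
from h import *
look('')"
```

```text
clk 12.6167 fixXYZmm [ 31.5  -1.9 117.9] th -0.6206 F [-2.37  1.46 -2.11] M [0.032 0.424 0.268] op 35.6 q7 -1.014
```

Emit:
send_rows([
  {"delta_pos": [0,0,0],"turn": 4,"jaw": 0.8},
])

```text
clock: 12.7
tool_pos: [0.6095, 0.0442, 0.1179]
eef_rot: [0.941, -0.338, -0.002, 0.001]
contact_force: [-2.8, 0.3, -2.3]
opening: 0.404
```

```bash
python3 -c "
from h import *
look('')"
```

```text
clk 12.7 fixXYZmm [ 31.4  -1.8 117.9] th -0.6903 F [-2.84  0.33 -2.31] M [0.047 0.531 0.298] op 35.6 q7 -1.062
```

Emit:
send_rows([
  {"delta_pos": [0,0,0],"turn": 4,"jaw": 0.8},
])

```text
clock: 12.78
tool_pos: [0.6094, 0.0443, 0.1179]
eef_rot: [0.929, -0.371, -0.002, 0.001]
contact_force: [-2.7, -0.6, -0.9]
opening: 0.407
```

```bash
python3 -c "
from h import *
look('')"
```

```text
clk 12.7833 fixXYZmm [ 31.2  -1.7 117.9] th -0.7599 F [-2.69 -0.57 -0.94] M [0.017 0.496 0.308] op 35.8 q7 -1.111
```

Emit:
send_rows([
  {"delta_pos": [0,0,0],"turn": 4,"jaw": 0.8},
])

```text
clock: 12.87
tool_pos: [0.6092, 0.0444, 0.1179]
eef_rot: [0.915, -0.403, -0.002, 0.001]
contact_force: [-3.9, 0.7, -1.0]
opening: 0.404
```

```bash
python3 -c "
from h import *
look('')"
```

```text
clk 12.8667 fixXYZmm [ 31.1  -1.7 117.9] th -0.8297 F [-3.87  0.67 -0.96] M [0.117 0.59  0.322] op 35.6 q7 -1.159
```

Emit:
send_rows([
  {"delta_pos": [0,0,0],"turn": 4,"jaw": 0.8},
])

```text
clock: 12.95
tool_pos: [0.6092, 0.0446, 0.1179]
eef_rot: [0.901, -0.435, -0.002, 0.001]
contact_force: [-4.1, 0.5, 0.3]
opening: 0.406
```

```bash
python3 -c "
from h import *
look('')"
```

```text
clk 12.95 fixXYZmm [ 31.   -1.6 117.9] th -0.8993 F [-4.06  0.52  0.35] M [0.146 0.606 0.328] op 35.8 q7 -1.208
```

Emit:
send_rows([
  {"delta_pos": [0,0,0],"turn": 4,"jaw": 0.8},
])

```text
clock: 13.03
tool_pos: [0.6091, 0.0447, 0.1179]
eef_rot: [0.885, -0.466, -0.002, 0.001]
contact_force: [-3.6, 1.3, -0.5]
opening: 0.407
```

```bash
python3 -c "
from h import *
look('')"
```

```text
clk 13.0333 fixXYZmm [ 30.9  -1.5 117.9] th -0.9691 F [-3.64  1.26 -0.53] M [0.145 0.61  0.311] op 35.8 q7 -1.255
```

Emit:
send_rows([
  {"delta_pos": [0,0,0],"turn": 4,"jaw": 0.8},
])

```text
clock: 13.12
tool_pos: [0.609, 0.0448, 0.1179]
eef_rot: [0.868, -0.496, -0.002, 0.001]
contact_force: [-3.0, 0.7, -0.3]
opening: 0.408
```

```bash
python3 -c "
from h import *
look('')"
```

```text
clk 13.1167 fixXYZmm [ 30.7  -1.4 117.9] th -1.0388 F [-3.01  0.68 -0.3 ] M [0.212 0.692 0.321] op 35.9 q7 -1.303
```

Emit:
send_rows([
  {"delta_pos": [0,0,0],"turn": 4,"jaw": 0.8},
])

```text
clock: 13.2
tool_pos: [0.609, 0.0449, 0.1179]
eef_rot: [0.85, -0.526, -0.002, 0.001]
contact_force: [-3.9, 1.7, -0.2]
opening: 0.406
```

```bash
python3 -c "
from h import *
look('')"
```

```text
clk 13.2 fixXYZmm [ 30.7  -1.3 117.9] th -1.1086 F [-3.88  1.69 -0.24] M [0.248 0.698 0.319] op 35.7 q7 -1.351
```

Emit:
send_rows([
  {"delta_pos": [-0.08,0.07,0],"turn": 5,"jaw": 0.8},
  {"delta_pos": [-0.08,0.07,0],"turn": 10,"jaw": 0.8},
  {"delta_pos": [-0.08,0.07,0],"turn": 15,"jaw": 0.8},
  {"delta_pos": [-0.08,0.07,0],"turn": 20,"jaw": 0.8},
  {"delta_pos": [-0.08,0.07,0],"turn": 25,"jaw": 0.8},
  {"delta_pos": [-0.08,0.07,0],"turn": 30,"jaw": 0.8},
  {"delta_pos": [-0.08,0.07,0],"turn": 35,"jaw": 0.8},
  {"delta_pos": [-0.08,0.07,0],"turn": 40,"jaw": 0.8},
])

```text
clock: 13.87
tool_pos: [0.6087, 0.0463, 0.1179]
eef_rot: [-0.619, 0.785, 0.002, -0.001]
contact_force: [-1.8, 2.4, -2.0]
opening: 0.407
```

```bash
python3 -c "
from h import *
look('')"
```

```text
clk 13.8667 fixXYZmm [ 30.1   0.  117.9] th -1.8067 F [-1.85  2.36 -1.98] M [0.609 0.422 0.347] op 35.8 q7 -1.822
```

Emit:
send_rows([
  {"delta_pos": [0,0,0],"turn": 4,"jaw": 0.8},
  {"delta_pos": [0,0,0],"turn": 8,"jaw": 0.8},
  {"delta_pos": [0,0,0],"turn": 12,"jaw": 0.8},
  {"delta_pos": [0,0,0],"turn": 16,"jaw": 0.8},
])

```text
clock: 14.2
tool_pos: [0.6089, 0.0469, 0.1179]
eef_rot: [-0.504, 0.864, 0.002, -0.0]
contact_force: [-2.6, 3.6, -1.6]
opening: 0.407
```

```bash
python3 -c "
from h import *
look('')
im=vision.snapshot('wrist');cv2.imwrite('pics/w8.png',im)
look('')"
```

```text
clk 14.2 fixXYZmm [ 30.1   0.6 117.9] th -2.0847 F [-2.64  3.59 -1.61] M [0.729 0.279 0.36 ] op 35.8 q7 -2.009
clk 14.25 fixXYZmm [ 30.2   0.6 117.9] th -2.0879 F [-1.84  3.46 -1.88] M [0.981 0.288 0.119] op 35.7 q7 -2.011
```

View pics/w8.png

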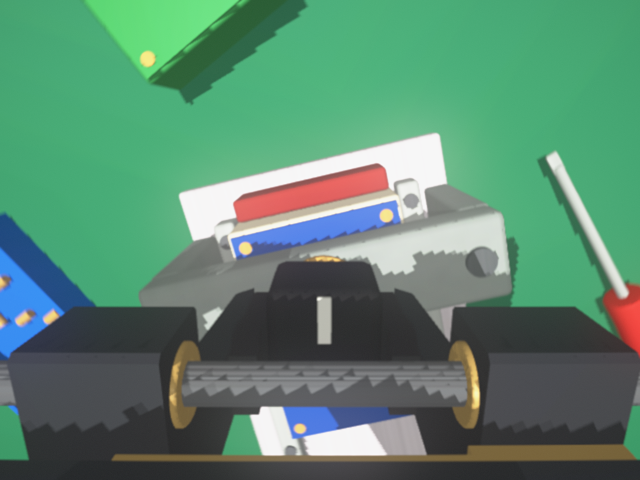

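Emit:
send_rows([
  {"delta_pos": [0,0,0],"turn": 3,"jaw": 0.8},
  {"delta_pos": [0,0,0],"turn": 5.6,"jaw": 0.8},
  {"delta_pos": [0,0,0],"turn": 5.6,"jaw": 0.8},
  {"delta_pos": [0,0,0],"turn": 5.6,"jaw": 0.8},
])

```text
clock: 14.58
tool_pos: [0.6091, 0.047, 0.1179]
eef_rot: [-0.463, 0.886, 0.002, -0.0]
contact_force: [-2.2, 5.3, -2.7]
opening: 0.405
```

```bash
python3 -c "
from h import *
look('')"
```

```text
clk 14.5833 fixXYZmm [ 30.2   0.8 117.9] th -2.1788 F [-2.2   5.32 -2.7 ] M [ 1.227  0.315 -0.099] op 35.6 q7 -2.072
```

Emit:
send_rows([
  {"delta_pos": [-0.07,0.1,-0.03],"turn": 0,"jaw": 0.8},
  {"delta_pos": [-0.07,0.1,-0.03],"turn": 0,"jaw": 0.8},
])

```text
clock: 14.75
tool_pos: [0.6091, 0.047, 0.118]
eef_rot: [-0.462, 0.887, 0.001, -0.0]
contact_force: [-0.6, 5.5, -8.7]
opening: 0.405
```

```bash
python3 -c "
from h import *
look('')"
```

```text
clk 14.75 fixXYZmm [ 30.2   0.8 118. ] th -2.18 F [-0.58  5.49 -8.72] M [ 1.171 -0.038  0.05 ] op 35.6 q7 -2.073
```

Emit:
send_rows([
  {"delta_pos": [-0.07,0.1,-0.03],"turn": 0,"jaw": 0.5},
  {"delta_pos": [-0.07,0.1,-0.03],"turn": 0,"jaw": 0.3},
  {"delta_pos": [-0.07,0.1,-0.03],"turn": 0,"jaw": 0},
  {"delta_pos": [-0.07,0.1,-0.03],"turn": 0,"jaw": 0},
  {"delta_pos": [-0.07,0.1,-0.03],"turn": 0,"jaw": 0},
  {"delta_pos": [-0.07,0.1,-0.03],"turn": 0,"jaw": 0},
], force=10)

```text
clock: 15.25
tool_pos: [0.6097, 0.0458, 0.1196]
eef_rot: [-0.461, 0.887, -0.0, 0.0]
contact_force: [-0.4, 0.6, -0.2]
opening: 0.839
```

```bash
python3 -c "
from h import *
look('')"
```

```text
clk 15.25 fixXYZmm [ 31.1  -0.2 119.6] th -2.1833 F [-0.36  0.59 -0.21] M [ 0.048 -0.032  0.009] op 73.8 q7 -2.076
```

Released freely. Rising, then backing away to look.

Emit:
send_rows([
  {"delta_pos": [0,0,0],"turn": 0,"jaw": 0},
  {"delta_pos": [0,0,-3],"turn": 0,"jaw": 0},
  {"delta_pos": [0,0,-7],"turn": 0,"jaw": 0},
  {"delta_pos": [0,0,-11],"turn": 0,"jaw": 0},
  {"delta_pos": [0,0,-14.5],"turn": 0,"jaw": 0},
  {"delta_pos": [3.5,4.5,-14.5],"turn": 0,"jaw": 0},
  {"delta_pos": [6,7,-14.5],"turn": 0,"jaw": 0},
  {"delta_pos": [6,7,-14.5],"turn": 0,"jaw": 0},
])

```text
clock: 15.92
tool_pos: [0.5089, 0.0359, 0.2639]
eef_rot: [-0.46, 0.888, 0.002, -0.005]
contact_force: [-0.7, -0.1, -0.1]
opening: 1.001
```

```bash
python3 - <<'E'
from h import *
look("")
im=vision.snapshot("scene");cv2.imwrite("pics/s9.png",cv2.resize(im[180:320,240:410],None,fx=4,fy=4,interpolation=cv2.INTER_CUBIC))
im=vision.snapshot("top");cv2.imwrite("pics/t9.png",im)
p=vision.camera_params("wrist");im=vision.snapshot("wrist");cv2.imwrite("pics/w9.png",im);pickle.dump(p,open("w9.pkl","wb"))
E
```

```text
clk 15.9167 fixXYZmm [-63.1 -37.1 263.9] th -2.1846 F [-0.69 -0.08 -0.14] M [ 0.02   0.107 -0.028] op 88.1 q7 -2.117
```

View pics/s9.png

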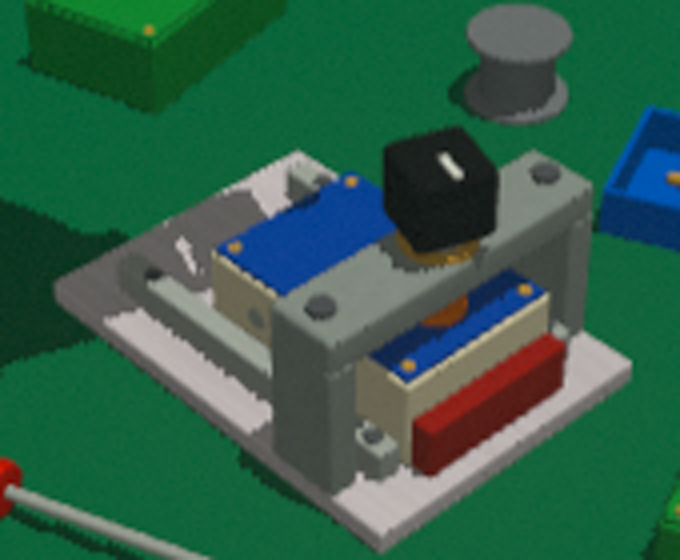

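View pics/w9.png

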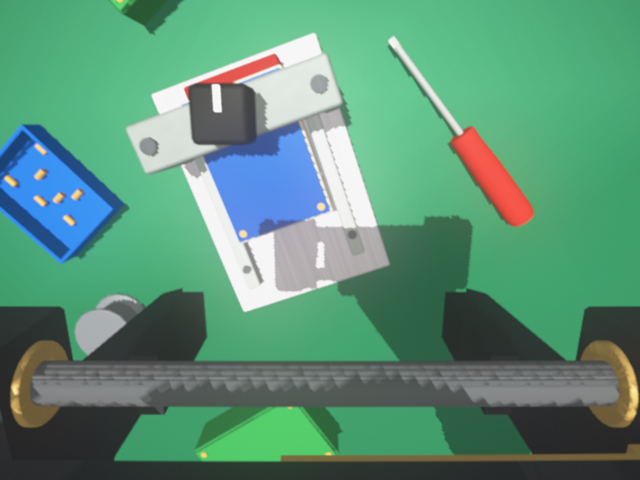

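View pics/t9.png

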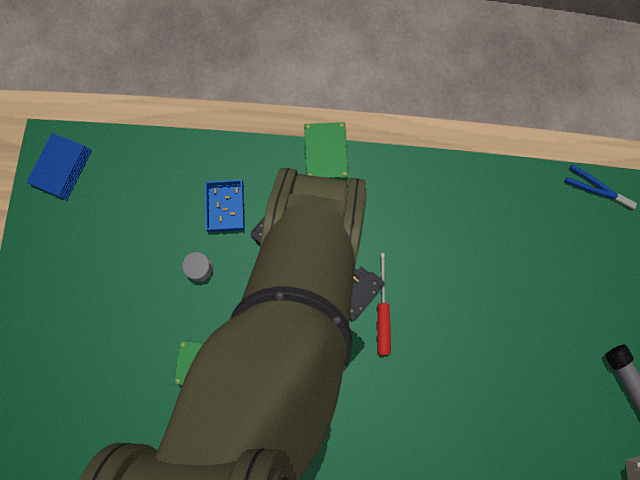

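```bash
python3 - <<'E'
import cv2
im=cv2.imread("pics/w9.png");cv2.imwrite("pics/w9c.png",cv2.resize(im[70:250,170:350],None,fx=3.3,fy=3.3,interpolation=cv2.INTER_CUBIC))
cv2.imwrite("pics/w9k.png",cv2.resize(im[75:155,180:270],None,fx=7,fy=7,interpolation=cv2.INTER_CUBIC))
E
```

```text
(no output)
```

View pics/w9k.png

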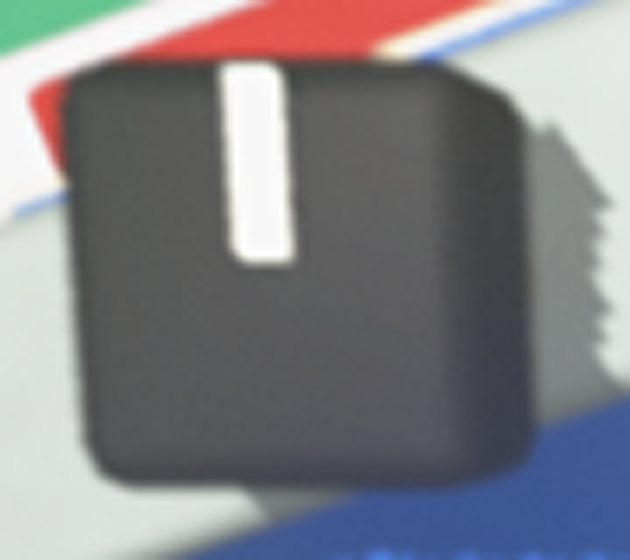

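View pics/w9c.png

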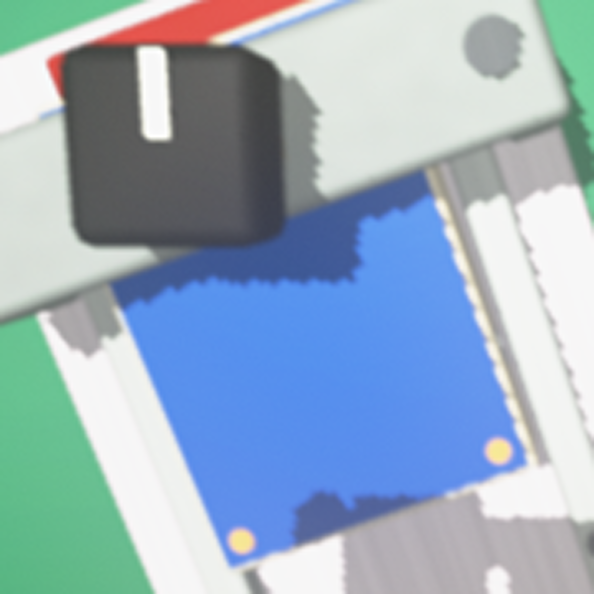

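```bash
python3 - <<'E'
from h import *
v=np.load("v.npy");p=pickle.load(open("w9.pkl","rb"))
inv=lambda px,z:least_squares(lambda u:(proj("w",fx(v,[[u[0],u[1],z]]),p)-px).ravel(),[0,0]).x
for b in((232,568),(528,464)): print("lid",inv(np.array(b)/3.3+[170,70]-.4,57).round(1))
# mark axis: outer end mid, inner end mid
a=inv(np.array((252,65))/7+[180,75]-.4,136);b=inv(np.array((266,262))/7+[180,75]-.4,136)
d=a-b; print("mark dir fixture",a,b,"knob angle",(-(np.arctan2(d[1],d[0])-np.pi))%(2*np.pi))
print("expected",v[2]+np.pi/2+2.1833)
e=[inv(np.array(q)/7+[180,75]-.4,136) for q in((64,60),(440,60),(460,490),(82,490))]
for i in(0,2): d=e[i+1]-e[i];print(np.degrees(np.arctan2(d[1],d[0]))%90, np.hypot(*d))
p6=pickle.load(open("w6.pkl","rb"))
i6=lambda px:least_squares(lambda u:(proj("w",fx(v,[[u[0],u[1],136]]),p6)-px).ravel(),[34,0]).x
d=i6(np.array((309,467))/5+[253,59])-i6(np.array((345,332))/5+[253,59]);print("start mark angle",-(np.arctan2(d[1],d[0])-np.pi)%(2*np.pi))
E
```

```text
lid [-59.8  39.6]
lid [-59.3 -39.1]
mark dir fixture [47.95519601 -5.15962531] [33.14361901 -0.15413517] knob angle 3.4674874502011033
expected 3.478866404494048
70.58627014085876 31.106427953073283
70.62808527466916 32.39809753092508
start mark angle 0.26790495727920804
```

```bash
python3 -c "
from plant import order
print(order.finish_job())"
```

```text
the job is handed in; nothing more can be done
None
```

I pushed the cream enclosure fully home and clamped it about a quarter of a turn past touch. The job was handed in at about 16 s with the gripper open and clear of everything.

- **Enclosure:** I pushed with both fingers, with the drag at about 6 N. At the stop the force rose to about 16 N in all, including the upward part, and the arm stopped moving. In the last picture the rear edge of the lid is at fixture x ≈ −59.5 mm (home is −60) and I see no gap at the red stop.
- **Touch:** the moment stayed at about 0.22 N m, then stepped up to about 0.30–0.32. I put the touch at a tool angle of −0.62 rad, give or take about 0.04 rad.
- **Quarter turn:** from that angle I turned on by about 89°. The moment then read 0.36 N m, close to the 0.37 expected, and I let go.
- **Knob check:** the camera shows the knob turned 3.20 rad in all, and the tool turned 3.19 rad, so it did not slip in the jaws or move at release.
- **Other things:** the screwdriver, tray and spool look unmoved in the pictures.
- **Weaker readings:** the moment reading scatters by about 0.025 N m, so the touch angle is known only to about 2–3°. The wrist camera put the knob centre about 2 mm off its nominal place. The grip corrected that by itself.

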